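Hold the cheese press down while its clamp screw is tightened

ROBOT

A 6-joint arm with a two-finger parallel gripper is mounted at the origin on a cart in front of the work surface, level with it; the furniture and walls round the work are solid. World frame = base frame: x ahead of the robot, y to its left, z up, the work surface at z = 0. Lengths are in mm, angles in rad, forces in N, time in s.
With the tool pointing down it reaches from about 425 to 925 mm from the base axis. Payload 12.5 kg.
Tool frame: the origin (TCP) lies at the centre of the arm's flange, where the gripper is bolted on; the fingertips stand 173 mm ahead of it and the grasp point (between the pads) lies 155 mm ahead of it (pinch_z is the distance from the TCP to the grasp point, in mm); z points along the fingers, y is the line along which they close (so a half turn about z gives the same grasp; the last joint's range is limited). The gripper opens to 85 mm and grips with 20 to 120 N. Pads are 22 mm wide; open, the fingers measure 114 mm over their backs; the gripper's body (76 mm by 85 mm) begins 54 mm behind the grasp point. The pads swing forward as they close: fully open they stand 13 mm farther back than shut.
Start: joints at [-1.333, 0.491, 1.559, -0, 1.092, -0.106], TCP at [210.686, -588.418, 404.727] pointing down, gripper open.
Joint ranges: [-3.1, 3.1], [-0.84, 2.19], [0.05, 2.79], [-1.13, 4.28], [0.06, 2.93], [-2.69, 2.69]. Speed limits (rad/s): [2.22, 2.22, 2.79, 3.14, 3.14, 3.14].

INTERFACE

Orientations are given as a unit quaternion [x, y, z, w].
In Python, from rig import * gives the robot as it stands. The module is installed in compiled form; this text tells all that it offers. Calls block until the motion is done:
- move_pose(position, orientation): joint-space move of the TCP to a pose.
- movel(position, feed=150, rotation=None, f_stop=None): straight line of the TCP; rotation=None keeps the orientation; feed is the mean speed in mm/s. With f_stop (N) it stops when the force on the tool has changed by that much, and returns True; else False.
- movej(angles): joint-space move.
- set_gripper(opening): opening from 0.0 (shut) to 1.0 (fully open); the grip force is fixed at half the most; returns when the fingers have stopped.
- wait(seconds).
- ik(position, orientation): joint angles nearest the present ones, or None.
- observe(): the state.
- grab_frame(name): name is "scene" or "top"; returns (picture, depth): 384x512x3 uint8, red, green, blue; 384x512 float32, mm along the optical axis (not along the pixel's ray), 0 where there is no reading.
- camera_params(name): a dict with "fx", "fy", "cx", "cy" (pixels), "rvec" (rotation vector, rad) and "tvec" (3), from world to camera coordinates, as OpenCV has them. Camera axes: x right, y down, z forward; pixel columns grow to the right and rows downward; lengths in mm; the calibration is good to about 2 mm. A picture is of the moment at which its call begins. camera_params takes no time and is no camera call.
A pose or a line that the arm cannot do raises Unreachable and nothing moves.
- hand_in(): hands the job in; it is judged then, once.
The state is a dict: "time": time; "q": joint angles; "dq": joint speeds; "tau": joint torques, N m; "tool_pos": TCP position; "eef_rot": TCP orientation; "force": force on the tool from outside, world axes, zero at the start; "wrist_torque": the same for the moment, N m; "width": opening from 0.0 (shut) to 1.0 (fully open); "gripper_force": force on a finger pad.
Only numpy, scipy, OpenCV 4.12 (cv2) and the standard library are available. Lean on these libraries where they do the work, as an engineer would, in place of code of your own. Each camera call takes 0.05 s, during which the arm holds its last target. There are 200 camera calls.

TASK

Draw the locking pin of the cheese press out of its bore and lay it in the open notch beside the bore, right across both ears, and let go of it. Then push the plunger down by its knob onto the mould until its spring is about half squeezed, a steady 12 N or so and at no time more than 20 N, and finish while still holding it down there, so that I can tighten the wing screw. Leave the mould where it stands, do not drop the pin, and do not disturb the other things on the worktop.

Things in the scene. Friction and masses are not known exactly. Their poses are not given: they have to be found in the camera images.
- press: The cheese press, fixed: wooden base 150 x 210 mm (top 30 mm up), steel columns 86 mm left and right, wooden crossbar 46 mm deep, 206 mm wide, underside 163 and top 181 mm up; a small wing screw on the bar's front reaches x = -41 mm, 172 mm up. Origin: centre of its underside on the worktop; x to its back, y to its left seen from the front, z up. Its front roughly faces the robot.
- bore (a point): Middle of the 10 mm bore, 201 mm above the worktop. Two upright steel ears stand on the crossbar, plates 6 mm thick at press x = -20 and +20 mm, from y = -15 to +54 mm, top edge 218 mm up. The bore runs along press x at y = 0 through front ear, plunger rod and back ear.
- notch (a point): Midway between the two notches, 36 mm to the left (press +y) of the bore, 199 mm up: the pin's axis passes here when it rests in them. One notch in each ear, 12 mm wide, 23 mm deep, open upwards.
- pin: The locking pin, 45 g: steel shank 8 mm thick, flat black grip. Origin on its axis, x axis towards its tip (x = +40 mm); collar 15 mm wide at x = -30 to -26 mm (stops at the front ear); grip 32 long (x), 10 thick (y), 22 mm tall (z), centred at x = -60 mm. Starts fully in the bore, grip at the front; drawn out to the front (press -x), free after 64 mm. It lies the same way in the notch.
- knob_top (a point): Centre of the flat top of the wooden mushroom knob on the plunger rod, 284 mm above the worktop when raised. The knob is 41 mm in diameter and 26 mm tall and moves only up and down with the rod.
- press_rod (a joint): Travel of the plunger rod, m: 0 raised (at the start, locked by the pin), growing as it is pushed down, at most 0.042. The disc meets the mould at 0.014; from there each mm squeezes the spring 1 mm, 1 N per mm, plus 1 N weight of the disc: 0.025 means 12 N on the mould. A stiff bush: the push needed is about the force on the mould plus 1 N; left alone the rod rises until less than 8 N remain.
- mould: The cheese mould, a slotted steel drum 90 mm in diameter with a wooden follower on top, 58 mm tall in all, loose in the drip tray of the press, under the disc; origin at the centre of its underside, 33 mm above the worktop.
- timer: bystander: beige kitchen timer, 57 x 66 x 71 mm, origin at the centre of its underside
- salt: bystander: upright carton, 50 x 74 x 132 mm, origin under its centre
- lemon: bystander: lemon, 71 x 53 x 51 mm, behind the press, origin under its centre
- glass: bystander: drinking glass, 81 mm wide, 93 mm tall, origin under its centre
- spoon: bystander: steel teaspoon, 130 x 26 x 11 mm, lying to the right, origin under its centre
- garlic: bystander: garlic bulb, 53 mm, behind the press, origin under its centre
- pepper: bystander: spice jar, 40 mm wide, 101 mm tall, behind the press, origin under its centre
- press_foot: Foot of the plunger: steel pressing disc, 60 mm in diameter, under a short coil spring (24 mm of squeeze in all) that slips into a steel cup on the rod. Its position is only up and down; the disc's underside is point disc.
- disc (a point): Centre of the disc's underside, 105 mm above the worktop when raised, 91 mm when it meets the mould.

How it is judged (in metres and radians):
On the way, in this order (a step that is already met when the one before it is completed fails the run):
1. the pin is drawn fully out of the bore (x of pin in the frame of press below -0.064 m), for 0.05 s.
2. the pin lies in both notches and is let go (y of pin in the frame of press between 0.029 and 0.043 m and z of pin in the frame of press between 0.192 and 0.207 m and x of pin in the frame of press between -0.016 and 0.008 m and angle between the x axis of pin and the x axis of press, either way round below 0.15 rad and contact force between the fingers and pin below 0.1 N), for 0.3 s.
3. the plunger presses on the mould with 8 to 16 N (contact force between press_foot and mould between 8 and 16 N), for 0.5 s.
At the end, for the whole second after the job is handed in: For the last second: disc on mould with 8 to 16 N (spring squeezed about 7 to 15 mm), the gripper still on the knob, the mould within 20 mm of the tray's middle, the pin at rest, untouched, in both notches (within 7 mm across and in height, 16 mm before to 8 mm behind the ears' middle) (all of step 2 and all of step 3 and contact force between any of the fingers, the arm and press above 3 N and value of joint press_rod above 0.018 m and linear speed of pin below 0.02 m/s and horizontal distance between mould and press below 0.02 m and angle between mould's own z axis and vertical below 0.1 rad); the arm keeps its last pose, push and grip.
It fails at once if the mould is pressed with more than 20 N (contact force between press_foot and mould above 20 N).
It fails at once if the pin is dropped (height (world z) of pin below 0.12 m).
It fails at once if the mould is shoved more than 15 mm (distance of mould from where it was at the start of the episode above 0.015 m).
It fails at once if a bystander is moved more than 25 mm (distance of any of timer, salt, lemon, glass, spoon, garlic, pepper from where it was at the start of the episode above 0.025 m).
It also fails if it takes over 38 s, if anything falls off the work surface, if the arm or the gripper's body presses on something with over 40 N, if the wrist force passes 120 N, or if a joint passes its speed limit or range.

## Working session

There is one attempt and no reset: what is moved stays moved. The work goes in short steps, each a Python script; the robot and the scene stay as the last script left them, time stands still between calls to the robot, and variables do not carry over. Pictures are saved under pics/ and viewed, at most 10 in all, crops included, and the job is handed in when it is done.

```bash
mkdir -p pics; cat > h.py <<'E'
from rig import *
import numpy as np, cv2
from scipy.spatial.transform import Rotation as R
def cloud(n):
    im,d=grab_frame(n);c=camera_params(n)
    v,u=np.mgrid[:384,:512]
    P=np.stack([(u-c['cx'])/c['fx']*d,(v-c['cy'])/c['fy']*d,d],-1)
    M=cv2.Rodrigues(np.array(c['rvec'],float))[0]
    W=(P-np.array(c['tvec']).ravel())@M
    W[d==0]=np.nan
    return im,d,W
E
python3 - <<'E'
from h import *
for n in('scene','top'):
    im,d,W=cloud(n); np.savez(n,im=im,d=d,W=W)
    cv2.imwrite(f'pics/{n}0.png',im[:,:,::-1])
    c=camera_params(n);M=cv2.Rodrigues(np.array(c['rvec'],float))[0]
    print(n,c['fx'],-M.T@np.array(c['tvec']).ravel(),M[2])
print(observe())
E
```

```text
scene 458.77738486014806 [ -26.70272874  561.97001883 1030.86595556] [ 0.55561703 -0.44115406 -0.70475017]
top 411.3998245757659 [ 135.37955917  -36.61790836 1039.65578529] [ 0.47333169  0.08700517 -0.87657698]
{'time': 0.1, 'q': array([-1.33258210e+00,  4.91481624e-01,  1.55937650e+00,  2.54691033e-05,
        1.09166648e+00, -1.05620684e-01]), 'dq': array([ 0.00031784, -0.00109867, -0.0004115 ,  0.00106861, -0.00015388,
        0.00059732]), 'tau': array([ 4.92760912e-03, -6.19444227e+01, -2.62026697e+01, -3.46490538e-05,
        2.87008501e-03,  1.03034228e-05]), 'tool_pos': array([ 210.69284954, -588.39091396,  404.20119763]), 'eef_rot': array([ 9.85259454e-01,  1.71066043e-01, -1.95970688e-05, -4.65701229e-04]), 'force': array([-0.46461174, -1.45957267, -0.78810817]), 'wrist_torque': array([-0.06107465,  0.02818523, -0.00025229]), 'gripper_force': 0.0, 'width': 0.9984265166802009}
```

View pics/scene0.png

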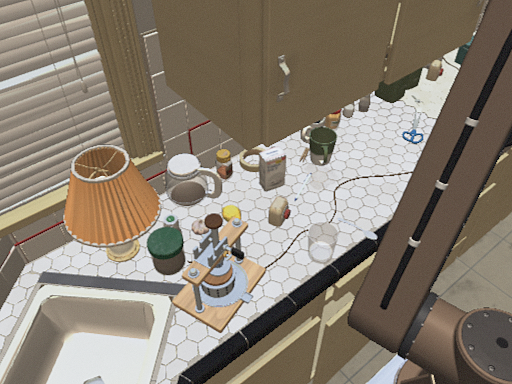

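View pics/top0.png

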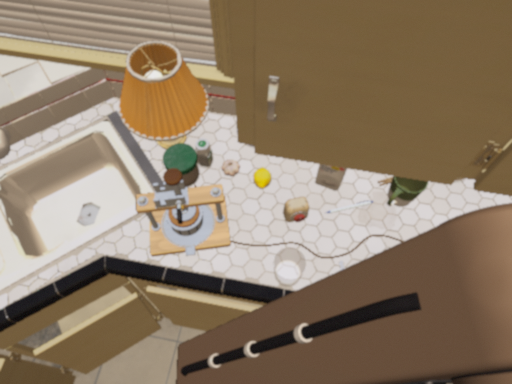

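The press is at about (220,270) in the scene view and (190,220) in the top view. The knob is at (214,221) and (174,177), and the pin grip hangs at the front of the ears. I'll measure these and zoom in.

```bash
python3 - <<'E'
from h import *
for n,(x,y,w,h) in dict(scene=(165,195,110,140),top=(125,140,115,120)).items():
    z=np.load(n+'.npz');im,W=z['im'],z['W']
    cr=cv2.resize(im[y:y+h,x:x+w],None,fx=4,fy=4,interpolation=cv2.INTER_CUBIC)
    cv2.imwrite(f'pics/{n}c.png',cr[:,:,::-1])
    s=W[y:y+h,x:x+w].reshape(-1,3); 
    hsv=cv2.cvtColor(im,cv2.COLOR_RGB2HSV)[y:y+h,x:x+w].reshape(-1,3)
    k=(abs(s[:,2]-284)<7); print(n,'knob',k.sum(),np.nanmedian(s[k],0),s[k].min(0),s[k].max(0))
    wood=(abs(s[:,2]-181)<6)&(hsv[:,1]>80)&(hsv[:,0]<25)
    p=s[wood]; print('bar',len(p)); 
    (c,sz,a)=cv2.minAreaRect(p[:,:2].astype(np.float32)); print(c,sz,a,np.median(p[:,2]))
    b=(abs(s[:,2]-30)<6)&(hsv[:,1]>80)&(hsv[:,0]<25); print('base',cv2.minAreaRect(s[b][:,:2].astype(np.float32)),np.median(s[b][:,2]))
E
```

```text
scene knob 197 [545.3173039  225.8094235  282.66419345] [527.17777493 205.37971427 277.04165728] [567.54821526 243.5689754  288.09549027]
bar 541
(544.6949462890625, 223.138427734375) (49.866207122802734, 206.2264404296875) 19.270551681518555 180.69858971644925
base ((594.9052124023438, 179.46971130371094), (221.17320251464844, 370.21453857421875), 40.98203659057617) 29.822116585914976
top knob 217 [545.66389892 222.76385066 282.3758607 ] [529.30616018 205.16483625 277.11557909] [567.33006072 242.77128925 287.6078824 ]
bar 587
(544.1798095703125, 222.1714324951172) (48.41236877441406, 203.3170928955078) 18.729122161865234 180.5956558115609
base ((637.909423828125, 233.71377563476562), (359.1532897949219, 218.42543029785156), 8.81379222869873) 29.780182729568804
```

View pics/scenec.png

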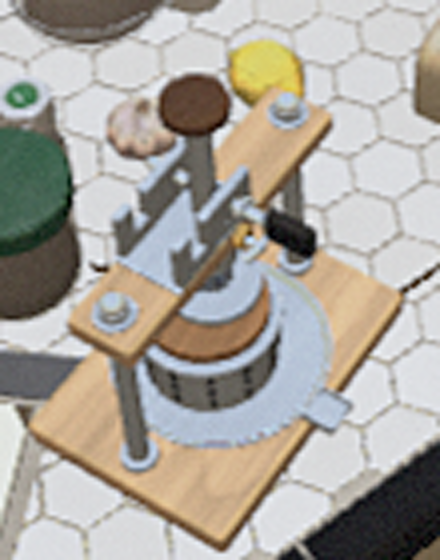

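View pics/topc.png

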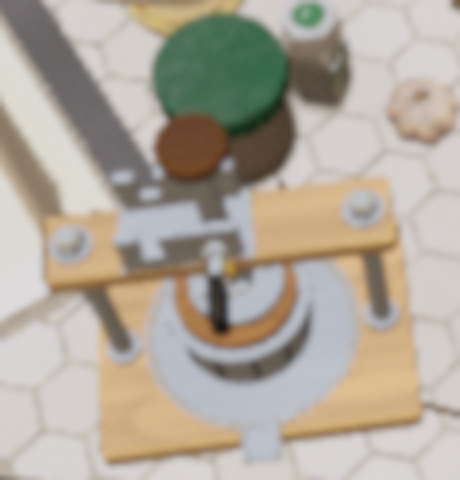

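```bash
cat >> h.py <<'E'
C=np.array([546.,223.5]);YAW=np.radians(19.)
def rot(t,s=1,yaw=None):
    z=np.array([np.sin(t),0,-np.cos(t)]);y=np.array([0,-s,0.])
    return R.from_euler('z',YAW if yaw is None else yaw)*R.from_matrix(np.stack([np.cross(y,z),y,z],1))
def w(p):  # press -> world
    return np.r_[R.from_euler('z',YAW).as_matrix()[:2,:2]@np.array(p[:2],float)+C,p[2]]
def pose(p,t,s=1,d=155):
    r=rot(t,s); return w(p)-d*r.as_matrix()[:,2], r.as_quat()
E
python3 - <<'E'
from h import *
for n,(x,y,ww,h) in dict(scene=(165,195,110,140),top=(125,140,115,120)).items():
    z=np.load(n+'.npz');im,W=z['im'][y:y+h,x:x+ww],z['W'][y:y+h,x:x+ww].reshape(-1,3)
    hsv=cv2.cvtColor(im,cv2.COLOR_RGB2HSV).reshape(-1,3)
    L=np.c_[(W[:,:2]-C)@R.from_euler('z',YAW).as_matrix()[:2,:2],W[:,2]]
    m=(abs(L[:,2]-181)<5)&(hsv[:,1]>80)&(hsv[:,0]<25)
    p=L[m]; e=[]
    for y0 in range(-98,99,7):
        q=p[(abs(p[:,1]-y0)<4)]
        if len(q)>8: e.append((y0,q[:,0].min(),q[:,0].max()))
    e=np.array(e);print(n,'front',np.polyfit(e[:,0],e[:,1],1),'back',np.polyfit(e[:,0],e[:,2],1),'y',p[:,1].min(),p[:,1].max())
    k=abs(L[:,2]-283)<5;k&=np.hypot(L[:,0],L[:,1])<30;print('knob',cv2.minEnclosingCircle(L[k][:,:2].astype(np.float32)))
    g=(hsv[:,2]<70)&(abs(L[:,2]-201)<16)&(L[:,0]<-35)&(abs(L[:,1])<25);print('grip',g.sum(),L[g].min(0),L[g].max(0),np.median(L[g],0))
    print('grip top y',np.median(L[g&(L[:,2]>207)],0))
q=observe()['q']
for t in(20,30,40):
  for s in(1,-1):
    o=[]
    for p in[(-160,0,201),(-135,0,201),(-62,0,201),(-135,36,245),(-66,36,199)]:
        a=ik(*pose(p,np.radians(t),s)); o.append(None if a is None else np.round(a,2))
    print(t,s,o)
for s in(1,-1): print(ik(*pose((0,0,310),0,s,173)),ik(*pose((0,0,255),0,s,173)))
E
```

```text
scene front [-8.58115328e-04 -2.05669065e+01] back [-1.61834175e-04  1.89416954e+01] y -102.91585982963 103.18942701010742
knob ((1.786083698272705, 0.5267821550369263), 20.99848175048828)
grip 92 [-73.66600194  -4.79725453 191.29504182] [-44.93007343   6.29197921 214.23495186] [-61.19675324   2.515952   206.39743381]
grip top y [-59.38193608   1.08443849 210.07069962]
top front [ 2.09528308e-03 -2.02599943e+01] back [-0.03270767 17.60554768] y -101.37827463098378 100.91967061797763
knob ((1.9932068586349487, -0.02899293042719364), 19.891183853149414)
grip 37 [-73.50557853  -4.03788873 195.16506866] [-49.07597318   1.21633364 213.21488032] [-63.57252551  -1.72233719 209.53814227]
grip top y [-61.3507361   -1.63729608 210.60727442]
20 1 [array([0.24, 0.21, 2.26, 0.1 , 0.33, 1.39]), array([0.24, 0.24, 2.21, 0.09, 0.35, 1.41]), array([0.26, 0.33, 2.05, 0.06, 0.41, 1.45]), array([ 0.34,  0.17,  2.14, -0.01,  0.49,  1.59]), array([ 0.34,  0.34,  2.05, -0.01,  0.4 ,  1.59])]
20 -1 [array([ 0.24,  0.21,  2.26,  0.1 ,  0.33, -1.75]), array([ 0.24,  0.24,  2.21,  0.09,  0.35, -1.73]), array([
[... 755 characters left out ...]
]), array([ 0.24,  0.32,  2.25,  2.74,  0.14, -1.24]), None, array([ 0.34,  0.33,  2.25,  3.19,  0.14, -1.61])]
40 -1 [array([0.21, 0.22, 2.46, 2.83, 0.25, 1.79]), array([0.22, 0.25, 2.41, 2.82, 0.22, 1.8 ]), array([0.24, 0.32, 2.25, 2.74, 0.14, 1.9 ]), None, array([0.34, 0.33, 2.25, 3.19, 0.14, 1.53])]
[ 2.76599043e-01  3.72473523e-01  1.54038016e+00 -4.44089210e-16
  1.22873897e+00  1.51578281e+00] [ 2.76599043e-01  4.18394167e-01  1.61814552e+00 -4.44089210e-16
  1.10505297e+00  1.51578281e+00]
[ 2.76599043e-01  3.72473523e-01  1.54038016e+00 -4.44089210e-16
  1.22873897e+00 -1.62580984e+00] [ 2.76599043e-01  4.18394167e-01  1.61814552e+00 -4.44089210e-16
  1.10505297e+00 -1.62580984e+00]
```

```bash
cat >> h.py <<'E'
T=np.radians(20)
def st(m=''):
    o=observe();F=R.from_euler('z',-YAW).apply(o['force']);M=R.from_quat(o['eef_rot']).as_matrix()
    g=o['tool_pos']+155*M[:,2];l=(g[:2]-C)@R.from_euler('z',YAW).as_matrix()[:2,:2]
    print(m,'t%.2f'%o['time'],'grasp',np.round([*l,g[2]],1),'F',np.round(F,1),'Tq',np.round(o['wrist_torque'],2),'w%.3f g%.1f'%(o['width'],o['gripper_force']),flush=True)
    return o,F
E
python3 - <<'E'
from h import *
set_gripper(.55)
move_pose(*pose((-160,0,215),T,-1));st('front')
movel(pose((-61,0,201),T,-1)[0],feed=120,f_stop=15);st('at')
im,_,_=cloud('top');im2,_,_=cloud('scene')
f=lambda a:cv2.resize(a,None,fx=4,fy=4,interpolation=cv2.INTER_CUBIC)
cv2.imwrite('pics/at.png',np.hstack([f(im[160:270,130:225]),f(im2[210:320,170:265])])[:,:,::-1])
E
```

```text
front t3.33 grasp [-159.8   -0.4  215. ] F [-0.7 -0.  -0.3] Tq [-0.1   0.12 -0.03] w0.552 g0.0
at t4.31 grasp [-61.5   0.  201. ] F [-0.2 -0.9  0.8] Tq [-0.05  0.15  0.01] w0.550 g0.0
```

View pics/at.png

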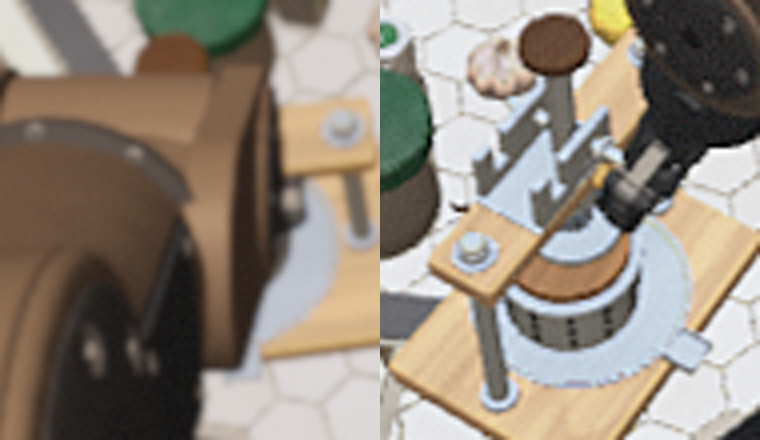

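The fingers straddle the grip in front of the collar, at about (630,175) in the right half; the top view is blocked by the arm. Next I'll grip and check the side forces.

```bash
python3 - <<'E'
from h import *
set_gripper(0);wait(.2)
F0=np.array([-.2,-.9,.8])
for i in range(2):
    a,F=st('grip')
E
```

```text
grip t5.03 grasp [-6.090e+01 -1.000e-01  2.012e+02] F [-2.8 -3.9  5.9] Tq [-0.56 -0.04 -0.42] w0.109 g59.2
grip t5.03 grasp [-6.090e+01 -1.000e-01  2.012e+02] F [-2.8 -3.9  5.9] Tq [-0.56 -0.04 -0.42] w0.109 g59.2
```

```bash
python3 - <<'E'
from h import *
y,z=-.5,201.6
movel(pose((-61.5,y,z),T,-1)[0],feed=20);wait(.1);st('relax')
for x in(-75,-95,-115,-131):
    s=movel(pose((x,y,z),T,-1)[0],feed=50,f_stop=30);o,F=st(x)
    if s:print('STOP');break
    y+=np.clip(F[1]+.5,-6,6)*.08; z+=np.clip(F[2]-.5,-6,6)*.08
print(y,z)
im2,_,_=cloud('scene')
cv2.imwrite('pics/out.png',cv2.resize(im2[200:320,165:285],None,fx=4,fy=4,interpolation=cv2.INTER_CUBIC)[:,:,::-1])
E
```

```text
relax t5.38 grasp [-61.6  -0.4 201.4] F [-0.1 -0.1  0.6] Tq [-0.11  0.15 -0.1 ] w0.106 g58.5
-75 t5.80 grasp [-75.3  -0.5 201.7] F [-0.6 -0.2  0.4] Tq [-0.08  0.16  0.  ] w0.105 g58.4
-95 t6.35 grasp [-95.   -0.5 201.7] F [-0.6 -0.  -0.5] Tq [-0.11  0.17 -0.03] w0.107 g58.5
-115 t6.90 grasp [-115.    -0.4  201.7] F [-0.2 -0.1  0.1] Tq [-0.04  0.2   0.01] w0.105 g58.6
-131 t7.37 grasp [-131.1   -0.4  201.6] F [ 0.6 -0.6  0.1] Tq [-0.09  0.21  0.01] w0.108 g58.6
-0.4059195910963689 201.4555716452988
```

View pics/out.png

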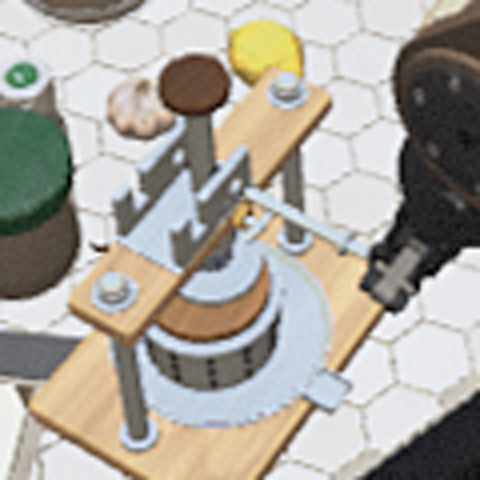

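```bash
python3 - <<'E'
from h import *
P=lambda *p:pose(p,T,-1)[0]
movel(P(-138,-.4,201.5),feed=60);wait(.1);st('free')
movel(P(-138,-.4,246),feed=120)
movel(P(-110,35.6,246),feed=120)
movel(P(-67,35.6,240),feed=100);wait(.1);st('above')
im2,_,_=cloud('scene')
cv2.imwrite('pics/abv.png',cv2.resize(im2[200:310,165:275],None,fx=5,fy=5,interpolation=cv2.INTER_CUBIC)[:,:,::-1])
E
```

```text
free t7.78 grasp [-137.9   -0.4  201.6] F [-0.7 -0.6 -0.3] Tq [-0.06  0.16  0.01] w0.107 g58.6
above t9.52 grasp [-67.6  35.5 240. ] F [-0.6  0.5 -0.4] Tq [-0.08  0.18 -0.02] w0.105 g58.6
```

View pics/abv.png

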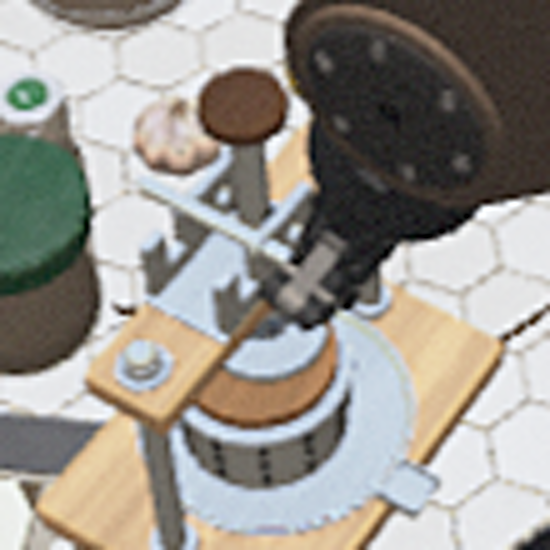

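The pin hangs level above the notches: tip at (140,178), front notch at (232,300). I'll lower it with a force stop.

```bash
python3 - <<'E'
from h import *
P=lambda *p:pose(p,T,-1)[0]
print(movel(P(-67,35.6,212),feed=60,f_stop=6));st('mid')
print(movel(P(-67,35.6,198.5),feed=20,f_stop=5));st('down')
E
```

```text
False
mid t10.18 grasp [-66.9  35.6 211.9] F [-0.2  0.2  0.3] Tq [-0.06  0.17  0.06] w0.105 g58.6
True
down t10.79 grasp [-67.   35.6 199.6] F [-3.3 -0.2  6.4] Tq [ 0.   -0.13 -0.04] w0.107 g59.8
```

```bash
python3 - <<'E'
from h import *
P=lambda *p:pose(p,T,-1)[0]
set_gripper(.4);wait(.1);o,_=st('open')
p,q=pose((-67,35.6,199.6),T,-1)
movel(p-90*R.from_quat(q).as_matrix()[:,2],feed=100);st('back')
wait(.1)
im2,_,_=cloud('scene')
cv2.imwrite('pics/rel.png',cv2.resize(im2[200:310,165:275],None,fx=5,fy=5,interpolation=cv2.INTER_CUBIC)[:,:,::-1])
E
```

```text
open t11.26 grasp [-67.3  35.6 199.2] F [-0.1 -0.3  0. ] Tq [-0.02  0.16 -0.04] w0.401 g0.0
back t12.31 grasp [-98.   35.6 283.6] F [-0.5  0.1 -1.1] Tq [-0.03  0.17 -0.01] w0.396 g0.0
```

View pics/rel.png

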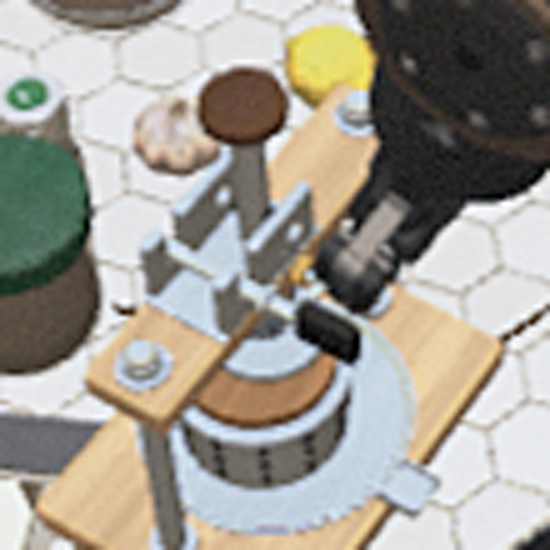

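The pin lies in both notches, from (165,245) to the grip at (328,330). Next is the plunger.

```bash
python3 - <<'E'
from h import *
o=observe();movel(o['tool_pos']+[0,0,60],feed=150)
set_gripper(0)
move_pose(*pose((0,0,315),0,-1,173));wait(.2);o,F0=st('over')
K=lambda z:pose((0,0,z),0,-1,173)[0]
print(movel(K(275),feed=25,f_stop=3));wait(.1);o,F=st('touch')
tip=o['tool_pos'][2]-173;print('tip',tip,F[2]-F0[2])
E
```

```text
over t14.15 grasp [ -0.9   0.4 333.8] F [-0.  -0.   0.4] Tq [ 0.02 -0.03 -0.06] w-0.001 g0.0
False
touch t16.00 grasp [  0.    0.  293.1] F [ 0.8  0.3 -0.7] Tq [-0.01 -0.05 -0.03] w-0.005 g0.0
tip 275.0529144648344 -1.1184239389032118
```

```bash
python3 - <<'E'
from h import *
im2,_,W=cloud('scene')
cv2.imwrite('pics/kn.png',cv2.resize(im2[180:310,165:275],None,fx=4,fy=4,interpolation=cv2.INTER_CUBIC)[:,:,::-1])
E
```

```text
(no output)
```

View pics/kn.png

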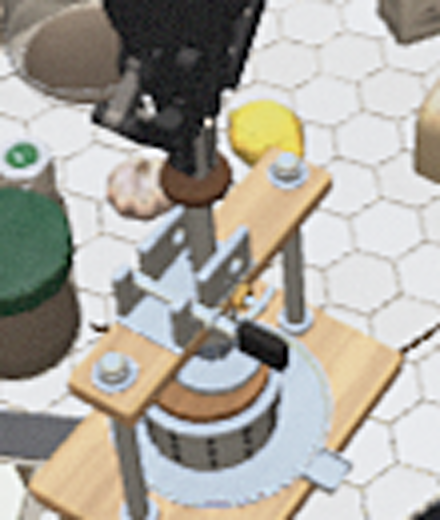

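The fingertips sit on the knob at (195,170), and it has already slid down with about 1 N. I'll continue in small steps.

```bash
python3 - <<'E'
from h import *
K=lambda z:pose((0,0,z),0,-1,173)[0]
for z in(272,270,268,266,264,262,261,260,259,258,257):
    movel(K(z),feed=15);wait(.1);o,F=st(z)
    if F[2]>12.3:break
E
```

```text
272 t16.50 grasp [  0.   0. 290.] F [-0.4 -0.3 -0.3] Tq [ 0.03  0.03 -0.01] w0.002 g0.0
270 t16.88 grasp [ -0.   -0.  287.9] F [0.2 0.3 0.2] Tq [ 0.02 -0.03 -0.01] w0.001 g0.0
268 t17.27 grasp [  0.  -0. 286.] F [-0.5  0.6  1.3] Tq [-0.    0.02  0.  ] w-0.000 g0.7
266 t17.65 grasp [  0.   0. 284.] F [-1.   0.5  3.8] Tq [-0.06  0.17 -0.  ] w0.001 g1.8
264 t18.03 grasp [  0.   -0.  282.1] F [-0.5  0.2  5.4] Tq [-0.14  0.19  0.01] w0.004 g2.6
262 t18.42 grasp [  0.   -0.  280.3] F [-1.2 -0.3  6.4] Tq [-0.12  0.24 -0.04] w-0.004 g3.2
261 t18.77 grasp [  0.    0.  279.5] F [-2.3  0.1  8.2] Tq [-0.14  0.37 -0.03] w-0.002 g3.9
260 t19.12 grasp [  0.   -0.  278.6] F [-2.4  0.1  9.9] Tq [-0.18  0.39  0.05] w0.000 g4.4
259 t19.47 grasp [  0.   -0.  277.7] F [-2.9  0.2 10.4] Tq [-0.17  0.4   0.02] w-0.000 g4.9
258 t19.82 grasp [ 1.000e-01 -0.000e+00  2.768e+02] F [-2.7 -0.5 10.8] Tq [-0.25  0.52 -0.02] w-0.002 g5.4
257 t20.17 grasp [ 1.000e-01 -0.000e+00  2.759e+02] F [-3.1 -0.6 12. ] Tq [-0.23  0.56  0.01] w-0.004 g5.8
```

```bash
python3 - <<'E'
from h import *
fs=[]
for i in range(8):
    wait(.1);fs.append(st()[1][2])
print(np.mean(fs))
if 10.5<np.mean(fs)<14.5: print(hand_in())
E
```

```text
t20.27 grasp [  0.   -0.  275.9] F [-3.6 -0.5 12. ] Tq [-0.24  0.56  0.01] w-0.002 g5.8
 t20.37 grasp [1.000e-01 0.000e+00 2.759e+02] F [-3.5  0.1 11.9] Tq [-0.18  0.46 -0.  ] w-0.002 g5.8
 t20.47 grasp [  0.   -0.  275.9] F [-3.4  0.2 11.3] Tq [-0.23  0.56 -0.01] w0.001 g5.8
 t20.57 grasp [ 1.000e-01 -0.000e+00  2.759e+02] F [-3.6 -0.2 12.3] Tq [-0.2   0.52 -0.01] w-0.000 g5.8
 t20.67 grasp [  0.   -0.  275.9] F [-3.9 -0.6 12.1] Tq [-0.25  0.54  0.02] w-0.003 g5.8
 t20.77 grasp [1.000e-01 0.000e+00 2.759e+02] F [-3.2 -0.3 12. ] Tq [-0.24  0.57  0.04] w0.003 g5.8
 t20.87 grasp [  0.   -0.  275.9] F [-3.6  0.2 11.2] Tq [-0.18  0.52 -0.01] w-0.002 g5.8
 t20.97 grasp [ 1.000e-01 -0.000e+00  2.759e+02] F [-3.5 -0.2 11.8] Tq [-0.17  0.49 -0.01] w0.001 g5.8
11.822028087138461
the job is handed in; nothing more can be done
None
```

The job is handed in, with no verdict shown: the pin lies released across both notches, and the gripper is holding the plunger down on the mould with a steady push of about 12 N (roughly 11 N on the mould), at 21 s of the 38 s allowed.

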